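Pack a glaze-test kit and send it to the kiln bay

TASK

Pack the glaze-test kit into the open carton while it waits at the loading end of the roller track: set every small plaster mould from the ware board upright in it, and shake all the clay bars out of the clear slotted box into it, the box held slot-down over the carton. When everything is in, push the carton along the rollers past the swing gate until it is fully home against the bay's end stop, then swing the gate closed behind it. Leave the empty box standing slot-down on the middle of its cork pad, and do not disturb the jar, cup, spatula and large plaster form on the table around.

Things in the scene. Friction and masses are not known exactly. Their poses are not given: they have to be found in the camera images.
- box: clear closed acrylic box kept slot-side down, 100 (its x) x 92 (its y) x 56 mm tall, wooden block handle on top, about 0.3 kg (varies). Origin at the centre of its slotted underside, z up. Inside: 92 x 84 mm, 43 mm high; clear walls show what is left. Carried gently, the bars stay in
- box_handle (a point): middle of the box's wooden block handle, 78 mm above the box's origin, axes as the box's. The block is 48 (x) x 24 (y) x 36 mm tall, from 56 to 92 mm above the origin; take it across the 24 mm, fingers closing along the box's y
- box_slot (a point): centre of the slot, the box's only opening, at the box's origin: 54 mm long along the box's x, 17 mm wide in y. The floor inside rises from it at 7 degrees, too gently for bars to slide down (friction about 0.3): shake briskly sideways, strokes of about 45 mm at 0.4 m/s across the slot (y), some along x, until each bar lies along the slot and drops out
- pad: fixed square cork pad 130 x 130 x 12 mm on which the box stands; origin at the centre of its underside (so the box's origin is 12 mm higher)
- board: fixed low wooden ware board, 130 (its x) x 250 (y) x 8 mm, on which the moulds stand; origin at the centre of its underside
- carton: open-topped brown carton, 126 (its x) x 190 (its y) x 60 mm tall, walls and floor 4 mm, about 0.3 kg (varies); origin at the centre of its underside. It stands on the rollers near the -y end of the track, between the rails, its y along the track
- track: fixed roller track; origin on the table, mid width, z up; its y runs from the loading end (-y) to the bay (+y). 14 free rollers, tops 44 mm high, from y = -280 to 240 mm, carry the carton: about 2 N moves it, and it stops when let go, though a hard bump may bounce it back. Side rails 134 mm apart inside, 12 mm thick, 62 mm tall, from y = -300 to 280 mm
- tail (a point): middle of the track's -y (loading) end, at (0, -294, 44) mm in the track's frame. Two tail stops, 85 mm tall and 12 mm thick, stand here at x beyond 49 mm either side; between them the way is open to fingers behind the carton
- bay (a point): where the carton's origin is when it stands fully in the bay against the end stop: (0, 174, 44) mm in the track's frame, axes as the track's. From y = 90 mm of the track the side rails are 102 mm tall; an equally tall end stop has its inner face at y = 269 mm
- gate (a joint): gate arm, turning flat about a vertical post. 0 = closed: it lies straight across the track (along the track's +x) just behind the bay; grows as it swings back towards the loading end (-y); 1.6 rad = fully open, beside the rail (over 1.4 clears the carton). It passes in front of a carton at the loading end and behind one home in the bay. Friction hinge, 0.06 N m: it stays where left
- gate_hinge (a point): on the gate's hinge axis, outside the robot-side rail, at (-92, 50, 78) mm in the track's frame. The arm is 115 mm long, 8 mm thick, 70 to 86 mm above the table
- gate_grip (a point): on the gate's upright round black grip, 16 mm diameter, 83 to 150 mm above the table, 105 mm from the hinge axis; the point is on its axis at 130 mm height; gripped there the fingertips pass over the 104 mm high carton rim
- bar0: fired clay test bar, 34 (along its x) x 11 x 11 mm, about 11 g; origin at the centre of its (first) underside. It starts inside the clear box, lying beside the slot and roughly parallel to it; absent in some starts (None)
- bar1: fired clay test bar, 34 (along its x) x 11 x 11 mm, about 11 g; origin at the centre of its (first) underside. It starts inside the clear box, lying beside the slot and roughly parallel to it; absent in some starts (None)
- bar2: fired clay test bar, 34 (along its x) x 11 x 11 mm, about 11 g; origin at the centre of its (first) underside. It starts inside the clear box, lying beside the slot and roughly parallel to it; absent in some starts (None)
- bar3: fired clay test bar, 34 (along its x) x 11 x 11 mm, about 11 g; origin at the centre of its (first) underside. It starts inside the clear box, lying beside the slot and roughly parallel to it; absent in some starts (None)
- mould0: small white plaster hump mould: a solid upright truncated cone, 52 mm across at the foot, 46 mm at the top, 45 mm tall, 0.11 kg; origin at the centre of its underside. Stands on the ware board, can be gripped across its sides from above; one of the two may be absent (None)
- mould1: small white plaster hump mould: a solid upright truncated cone, 52 mm across at the foot, 46 mm at the top, 45 mm tall, 0.11 kg; origin at the centre of its underside. Stands on the ware board, can be gripped across its sides from above; one of the two may be absent (None)
- jar: bystander: small amber glaze jar, 48 mm across, 75 mm tall, between pad and board; origin at its foot
- hump: bystander: large plaster form, 116 mm across, 100 mm tall; origin at its foot
- pot: bystander: black cup, 72 mm across, 80 mm tall; origin at its foot
- knife: bystander: spatula 200 mm long lying on the table
Not all that is in view belongs to the job. Of the things that look like the carton, the largest one is meant.

How it is judged:
By the outcome, as a careful person would: the job done as asked, in the order asked, and still so for the second after the job is handed in, with the robot touching nothing.
Of bar0, bar1, bar2, bar3 only 2 to 4 are there at a start; the rules pass over those that are not, and their reading is None.
Of mould0, mould1 only 1 to 2 are there at a start; the rules pass over those that are not, and their reading is None.
At some moment in a run one of mould0, mould1 may be knocked a few centimetres aside while the robot is not near it.
It also fails if it takes over 210 s, if anything falls off the work surface, if the arm or the gripper's body presses on something with over 40 N, if the wrist force passes 120 N, or if a joint passes its speed limit or range.

ROBOT

A 6-joint arm with a two-finger parallel gripper is mounted at the origin on the work surface. World frame = base frame: x ahead of the robot, y to its left, z up, the work surface at z = 0. Lengths are in mm, angles in rad, forces in N, time in s.
With the tool pointing down it reaches from about 300 to 775 mm from the base axis. Payload 14.6 kg.
Tool frame: the origin (TCP) lies midway between the tips of the shut fingers; the grasp point (between the pads) lies behind it (manip.grip_depth is the z of the grasp point in the tool frame, in mm); z points along the fingers, y is the line along which they close (so a half turn about z gives the same grasp; the last joint's range is limited). The gripper opens to 94 mm and grips with 3 to 60 N. Pads are 16 mm wide; open, the fingers measure 119 mm over their backs; the gripper's body (75 mm by 177 mm) begins 78 mm behind the grasp point.
Start: joints at [-1.252, 0.3, 1.521, -0, 1.321, -0.067], TCP at [206.958, -509.566, 205.446] pointing down, gripper open.
Joint ranges: [-3.03, 3.03], [-0.79, 2.21], [0.23, 2.52], [-1.04, 4.18], [0, 3.07], [-2.55, 2.55]. Speed limits (rad/s): [2.22, 2.22, 2.57, 3.14, 3.14, 3.14].

INTERFACE

Orientations are given as [roll, pitch, yaw] about the fixed x, y, z axes, in that order (R = Rz(yaw) Ry(pitch) Rx(roll)).
In Python, from cell import manip gives the robot as it stands.
- The arm moves only by the shell command python3 -m creep FILE [OPENING] [FORCE], which reads ROWS from the file FILE. ROWS is a JSON list of rows, 1 to 5 of them, each an object with the fields d (a list: dx, dy, dz in units of 20 mm), rot (a list: a rotation vector rx, ry, rz in rad); a field left out counts as zero; each row is the pose to reach, as a shift and turn from the pose commanded when the command began, along the tool's axes at that moment; what a row does not reach only later rows make up. A row lasts 1/10 s, in which the tool goes at most 50 mm and 0.15 rad, less where a joint would pass 70% of its speed; a pose out of reach is approached as far as the arm can. OPENING is the finger opening in mm, set as the command begins (- or left out keeps the last). The fingers move at their own pace and stop on an object; FORCE is the grip in N (left out, the last holds). Time passes only in rows, so rows that do not move let the fingers close. It prints the time, the measured TCP pose, the force, the opening and the grip force at its end. Input that does not fit is refused with a message, and nothing moves.
- manip.read_state(): the state, without advancing time (a new reading comes with each control period).
- manip.camera(name): name is "scene" or "side" or "wrist"; returns (picture, depth): 384x512x3 uint8, red, green, blue; 384x512 float32, mm along the optical axis (not along the pixel's ray), 0 where there is no reading.
- manip.camera_info(name): a dict with "K" (3x3 intrinsics, pixels), "rvec" (rotation vector, rad) and "tvec" (3), from world to camera coordinates, as OpenCV has them; the wrist camera has in their place "mount" (4x4, takes a point from camera to tool coordinates, whose origin is the TCP and whose axes are the flange's). Camera axes: x right, y down, z forward; pixel columns grow to the right and rows downward; lengths in mm; the calibration is good to about 2 mm. The wrist camera is an equidistant fisheye: a pixel r from the principal point sees the ray r / f radians off the axis. A picture is of the moment at which its call begins: read the wrist's pose just before it. camera_info takes no time and is no camera call.
- manip.sign_off(): hands the job in; it is judged then, once.
The state is a dict: "clock": time; "joints": joint angles; "qd": joint speeds; "effort": joint torques, N m; "eef_pos": TCP position; "eef_rot": TCP orientation; "wrist_force": force on the tool from outside, world axes, zero at the start; "moment": the same for the moment, N m; "finger_gap": finger opening in mm; "finger_force": force on a finger pad.
Only numpy, scipy, OpenCV 4.12 (cv2) and the standard library are available. Lean on these libraries where they do the work, as an engineer would, in place of code of your own. Each camera call takes 0.05 s, during which the arm holds its last target. There are 200 camera calls.

## Working session

There is one attempt and no reset: what is moved stays moved. The work goes in short steps, Python scripts to look and compute and a shell command to move; the robot and the scene stay as the last step left them, time stands still between calls to the robot, and variables do not carry over. Pictures are saved under pics/ and viewed, at most 14 in all, crops included, and the job is handed in when it is done.

```bash
ls; mkdir -p pics
cat > h.py <<'E'
import numpy as np, cv2
from cell import manip
from scipy.spatial.transform import Rotation as R
def cam(n):
    i=manip.camera_info(n); return np.array(i["K"],float),cv2.Rodrigues(np.array(i["rvec"],float))[0],np.array(i["tvec"],float).ravel()
def ray(n,u,v):
    K,r,t=cam(n); d=r.T@np.linalg.solve(K,[u,v,1.]); return -r.T@t,d
def plane(n,u,v,z):
    c,d=ray(n,u,v); return c+d*(z-c[2])/d[2]
def pts(n,depth):
    K,r,t=cam(n); h,w=depth.shape; u,v=np.meshgrid(np.arange(w),np.arange(h))
    p=np.stack([(u-K[0,2])/K[0,0]*depth,(v-K[1,2])/K[1,1]*depth,depth],-1)
    return (p-t)@r
def proj(n,p):
    K,r,t=cam(n); q=K@(r@np.array(p,float)+t); return q[:2]/q[2]
E
python3 - <<'E'
from h import *
for n in("scene","side","wrist"):
    im,d=manip.camera(n); np.savez(f"pics/{n}0.npz",im=im,d=d); cv2.imwrite(f"pics/{n}0.png",cv2.resize(im[:,:,::-1],(768,576)))
    print(n,manip.camera_info(n))
print(manip.read_state(),manip.grip_depth)
E
```

```text
pics
scene {'K': array([[366.80210773,   0.        , 260.73077268],
       [  0.        , 366.80210773, 188.81355053],
       [  0.        ,   0.        ,   1.        ]]), 'rvec': array([ 2.27399767,  0.8936651 , -0.35382224]), 'tvec': array([-247.65280082, -212.19372204, 1442.16470273])}
side {'K': array([[466.72313297,   0.        , 255.67132456],
       [  0.        , 466.72313297, 184.21353539],
       [  0.        ,   0.        ,   1.        ]]), 'rvec': array([ 2.00377263,  0.95110106, -0.50011455]), 'tvec': array([-194.08006536, -153.55011696, 2055.46125216])}
wrist {'K': array([[297.31863964,   0.        , 249.37169216],
       [  0.        , 297.31863964, 189.20023809],
       [  0.        ,   0.        ,   1.        ]]), 'mount': array([[-9.43122288e-04, -9.74035176e-01, -2.26394758e-01,
         6.58046324e+01],
       [ 9.99999074e-01, -1.14065536e-03,  7.41700161e-04,
        -5.93554126e-01],
       [-9.80680441e-04, -2.26393849e-01,  9.74035350e-01,
        -1.78886425e+02],
       [ 0.00000000e+00,  0.00000000e+00,  0.00000000e+00,
         1.00000000e+00]])}
{'clock': 0.15, 'joints': array([-1.25161636e+00,  3.00355090e-01,  1.52142656e+00,  7.47625790e-06,
        1.32072338e+00, -6.65841190e-02]), 'qd': array([ 0.00069181, -0.00126148, -0.00201593, -0.00137022,  0.00183841,
       -0.00089092]), 'effort': array([ 8.10873935e-04, -5.31961477e+01, -3.52820885e+01,  7.08232261e-02,
        2.36291840e-02, -8.29747160e-05]), 'eef_pos': array([ 206.89046331, -509.38554329,  205.01534102]), 'eef_rot': array([-3.14068278e+00, -6.79308736e-05,  3.85762203e-01]), 'wrist_force': array([0.25848779, 0.04532798, 0.3025169 ]), 'moment': array([-0.01837651,  0.01572605, -0.01004131]), 'finger_force': 0.0, 'finger_gap': 93.78915403789722} -18.8
```

View pics/scene0.png

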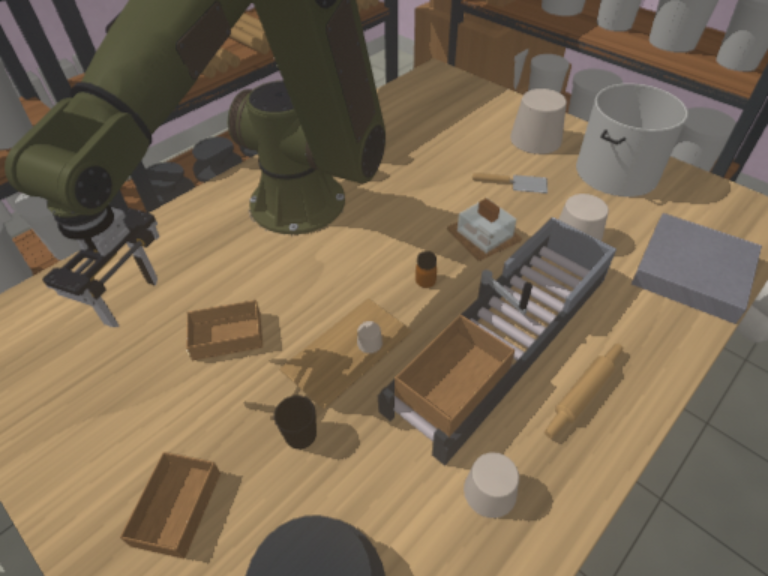

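View pics/side0.png

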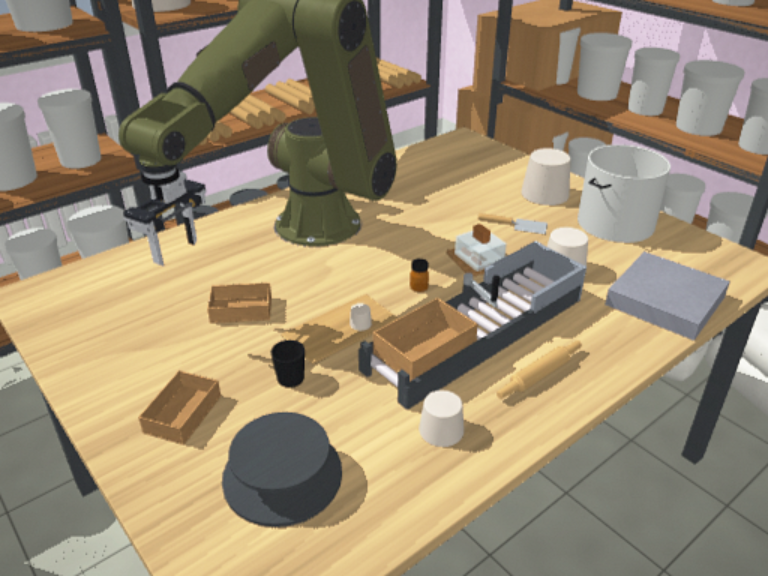

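Scene view (768×576): carton candidates are (455,375) largest, on the track; (225,330) and (170,505), smaller decoys. Mould candidates are (369,337) on the board; the cones at (493,485), (585,215) and (540,120) are larger and off the board. Box at (487,230) on the pad, gate grip at (525,295) with post at (487,285), jar (427,270), cup (296,420), spatula (510,182). I choose the track carton and the mould on the board; checking in a close crop and measuring.

Run:
```python
from h import *
a=np.load("pics/scene0.npz"); im=a["im"]
cv2.imwrite("pics/crop1.png",cv2.resize(im[125:310,200:420,::-1],None,fx=3.2,fy=3.2,interpolation=cv2.INTER_CUBIC))
for n in("scene","side"):
    a=np.load(f"pics/{n}0.npz"); P=pts(n,a["d"]); hsv=cv2.cvtColor(a["im"],cv2.COLOR_RGB2HSV); s=2/3
    pix={"scene":dict(mould=(369,330),jar=(427,258),handle=(488,208),grip=(525,290),post=(487,283),tail1=(388,392),tail2=(447,430),endA=(553,228),endB=(608,255),boardcorner=(370,300),cup=(296,402)),
         "side":dict(mould=(361,310),jar=(420,265),handle=(482,231),grip=(494,285))}[n]
    for k,(u,v) in pix.items(): print(n,k,P[round(v*s),round(u*s)].round(0))
    m=(P[...,0]>250)&(P[...,0]<1100)&(abs(P[...,1])<600)&(a["d"]>0)
    def rep(k,mm):
        c,l,st,ce=cv2.connectedComponentsWithStats((mm&m).astype(np.uint8))
        for i in np.argsort(-st[1:,4])[:6]+1:
            if st[i,4]<12: continue
            q=P[l==i]; (cx,cy),(w,h),an=cv2.minAreaRect(q[:,:2].astype(np.float32)); print(n,k,st[i,4],ce[i].round(),"rect",round(cx),round(cy),round(w),round(h),round(an,1),"z",np.percentile(q[:,2],[2,50,98]).round())
    rep("white z 40-70",(hsv[...,1]<45)&(hsv[...,2]>110)&(P[...,2]>30)&(P[...,2]<75))
    rep("rim",(P[...,2]>97)&(P[...,2]<112)&(hsv[...,1]>60))
    rep("dark",(hsv[...,1]<90)&(hsv[...,2]<90)&(P[...,2]>55)&(P[...,2]<115))
    rep("black tall",(hsv[...,2]<60)&(P[...,2]>115)&(P[...,2]<160))
```

```text
scene mould [ 463. -196.   54.]
scene jar [430.  21.  73.]
scene handle [445. 212. 102.]
scene grip [663.  29. 142.]
scene post [568.  54.  67.]
scene tail1 [ 601. -285.   88.]
scene tail2 [ 716. -261.   61.]
scene endA [585. 275.  85.]
scene endB [721. 259. 104.]
scene boardcorner [ 383. -113.    9.]
scene cup [ 485. -403.   65.]
scene white z 40-70 3095 [468. 173.] rect 860 451 219 227 11.6 z [48. 52. 56.]
scene white z 40-70 615 [324. 150.] rect 440 221 95 102 82.1 z [31. 68. 73.]
scene white z 40-70 428 [326. 329.] rect 831 -291 80 42 30.3 z [32. 59. 75.]
scene white z 40-70 366 [404. 116.] rect 553 584 152 31 0.3 z [31. 53. 74.]
scene white z 40-70 259 [338. 219.] rect 657 5 34 132 81.2 z [32. 43. 48.]
scene white z 40-70 250 [345. 211.] rect 656 45 34 134 81.9 z [32. 43. 71.]
scene rim 495 [303. 244.] rect 655 -169 127 192 1.4 z [ 97. 103. 108.]
scene rim 82 [325. 137.] rect 439 222 25 50 76.9 z [ 98. 105. 108.]
scene dark 2288 [211. 366.] rect 693 -540 165 81 43.0 z [76. 79. 81.]
scene dark 790 [341. 246.] rect 730 -3 576 28 88.6 z [56. 64. 94.]
scene dark 759 [369. 164.] rect
[... 790 characters left out ...]
0.7 z [32. 45. 74.]
side white z 40-70 166 [326. 207.] rect 652 42 33 137 83.0 z [31. 41. 48.]
side rim 374 [283. 221.] rect 656 -171 132 196 0.6 z [ 97. 102. 108.]
side rim 57 [321. 153.] rect 443 219 28 56 72.8 z [ 98. 103. 108.]
side dark 1223 [197. 298.] rect 730 -546 108 164 89.6 z [71. 78. 82.]
side dark 439 [305. 236.] rect 730 -97 394 32 88.4 z [55. 62. 85.]
side dark 281 [192. 237.] rect 508 -424 66 75 56.6 z [55. 70. 82.]
side dark 90 [308. 196.] rect 574 13 30 88 5.6 z [56. 61. 68.]
side dark 74 [280. 176.] rect 431 16 37 48 30.8 z [64. 74. 80.]
side dark 71 [243. 233.] rect 597 -276 30 41 4.2 z [56. 68. 87.]
side black tall 48 [330. 189.] rect 663 33 14 18 34.5 z [115. 134. 153.]
```

View pics/crop1.png

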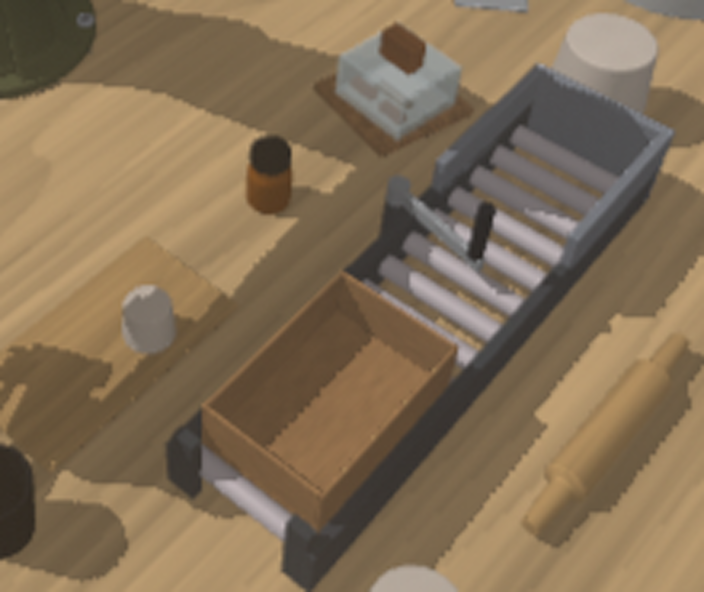

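The crop confirms the choice: one small mould on the board (crop 148,320), the large open carton on the track (330,400), the gate partly closed with its grip at (482,230), and bars visible in the box at (375,95). Now refining the numbers.

```bash
cat >> h.py <<'E'
from scipy.spatial.transform import Rotation as R
def shot(n,name):
    s=manip.read_state(); im,d=manip.camera(n); np.savez(f"pics/{name}.npz",im=im,d=d,p=s["eef_pos"],r=s["eef_rot"]); return im,d,s
def wpts(p,r,uv):
    """wrist pixel rays: camera centre, unit dirs (world)"""
    i=manip.camera_info("wrist"); K=np.array(i["K"]); M=np.array(i["mount"])
    x=(np.atleast_2d(uv)-[K[0,2],K[1,2]])/K[0,0]; t=np.linalg.norm(x,axis=1)+1e-9
    d=np.c_[x*(np.sin(t)/t)[:,None],np.cos(t)]; W=R.from_euler("xyz",r).as_matrix()
    return np.array(p)+W@M[:3,3], d@M[:3,:3].T@W.T
def wplane(p,r,uv,z):
    c,d=wpts(p,r,uv); return c+d*((z-c[2])/d[:,2])[:,None]
def wdepth(p,r,depth):
    v,u=np.mgrid[:depth.shape[0],:depth.shape[1]]; uv=np.c_[u.ravel(),v.ravel()]
    c,d=wpts(p,r,uv); M=np.array(manip.camera_info("wrist")["mount"]); W=R.from_euler("xyz",r).as_matrix()
    ax=(W@M[:3,:3])[:,2]; return (c+d*(depth.ravel()/(d@ax))[:,None]).reshape(*depth.shape,3)
def to(x,y,z,yaw=None):
    s=manip.read_state(); W=R.from_euler("xyz",s["eef_rot"]).as_matrix()
    d=W.T@(np.array([x,y,z])-s["eef_pos"]); rz=0 if yaw is None else -(((yaw-s["eef_rot"][2])+np.pi)%(2*np.pi)-np.pi)
    print("to",(x,y,z),"shift",d.round(1),"rz",round(rz,3),"dist",np.linalg.norm(d).round())
E
python3 - <<'E'
from h import *
C={}
for n in("scene","side"):
    a=np.load(f"pics/{n}0.npz"); P=pts(n,a["d"]); hsv=cv2.cvtColor(a["im"],cv2.COLOR_RGB2HSV); v=a["d"]>0
    X,Y,Z=P[...,0],P[...,1],P[...,2]
    q=P[v&(np.hypot(X-466,Y+198)<50)&(Z>49)&(Z<60)]; print(n,"mould top",q.mean(0).round(1),np.ptp(q,0).round(),len(q))
    q=P[v&(abs(X-732)<25)&(abs(Y)<280)&(Z>57)&(Z<66)]; print("rail R",np.polyfit(q[:,1],q[:,0],1).round(4),np.ptp(q,0).round())
    for m in ((abs(X-595)<40)&(abs(Y+285)<40)&(Z>80)&(Z<90),(abs(X-725)<40)&(abs(Y+285)<40)&(Z>80)&(Z<90)):
        q=P[v&m]; print("tail",len(q),q.min(0).round() if len(q) else 0,q.max(0).round() if len(q) else 0)
    q=P[v&(abs(X-655)<80)&(abs(Y+170)<110)&(Z>100)&(Z<108)]; print("rim",q.min(0).round(1),q.max(0).round(1))
    q=P[v&(Y>255)&(Y<320)&(X>590)&(X<720)&(Z>60)&(Z<108)]; print("end",np.percentile(q,[2,50,98],axis=0).round() if len(q) else 0)
    q=P[v&(np.hypot(X-663,Y-31)<15)&(Z>110)]; print("grip",q.mean(0).round(1),q[:,2].max())
    q=P[v&(hsv[...,1]>60)&(abs(X-442)<40)&(abs(Y-220)<40)&(Z>99)]; print("handle",q.mean(0).round(1),len(q))
to(450,-250,260)
E
```

```text
scene mould top [ 462.6 -197.    54.1] [45. 45. 11.] 162
rail R [-1.120000e-02  7.255245e+02] [ 29. 560.   9.]
tail 72 [ 589. -293.   80.] [ 635. -246.   90.]
tail 82 [ 686. -291.   80.] [ 729. -245.   90.]
rim [ 589.4 -265.6  100. ] [720.2 -72.4 108. ]
end [[592. 272.  61.]
 [654. 278.  89.]
 [717. 287. 106.]]
grip [663.2  31.7 136.2] 153.57073931443068
handle [440.3 220.6 104.9] 77
side mould top [ 463.6 -199.3   53.3] [48. 45.  9.] 88
rail R [-5.100000e-03  7.253846e+02] [ 31. 554.   9.]
tail 49 [ 586. -296.   80.] [ 635. -248.   89.]
tail 63 [ 685. -294.   80.] [ 731. -246.   89.]
rim [ 589.3 -269.   100. ] [722.2 -73.4 107.9]
end [[593. 268.  61.]
 [647. 277.  88.]
 [716. 290. 106.]]
grip [664.7  30.5 134.3] 153.66613293604024
handle [442.5 218.5 103.6] 52
to (450, -250, 260) shift [ 322.8 -148.9  -54.8] rz 0 dist 360.0
```

```bash
python3 -c "
from h import *
to(463,-198,200,1.571)"
```

```text
to (463, -198, 200) shift [ 354.5 -192.1    5.2] rz -1.185 dist 403.0
```

The manual's scale: shifts go in units of 20 mm. Converting my numbers, 200 mm is 10, 160 mm is 8.

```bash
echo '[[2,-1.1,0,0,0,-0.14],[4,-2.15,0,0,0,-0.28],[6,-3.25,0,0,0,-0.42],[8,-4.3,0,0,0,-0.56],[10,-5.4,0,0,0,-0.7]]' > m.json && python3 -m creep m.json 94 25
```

```text
refused: ROWS must be a list of objects, one for each row. Nothing was moved.
```

The call was refused and nothing moved: it wants a list of objects, one for each row. Same move again in that form.

```bash
echo '[{"d": [2,-1.1,0],"rot": [0,0,-0.14]},{"d": [4,-2.15,0],"rot": [0,0,-0.28]},{"d": [6,-3.25,0],"rot": [0,0,-0.42]},{"d": [8,-4.3,0],"rot": [0,0,-0.56]},{"d": [10,-5.4,0],"rot": [0,0,-0.7]}]' > m.json && python3 -m creep m.json 94 25; python3 -c "
from h import *
to(463,-198,200,1.571)"
```

```text
clock: 0.65
eef_pos: [352.4, -332.7, 205.4]
eef_rot: [-3.141, -0.0, 1.091]
wrist_force: [1.1, 0.2, 0.5]
finger_gap: 93.5
finger_force: 0.0
to (463, -198, 200) shift [170.5  36.    5.4] rz -0.48 dist 174.0
```

In the tool's units: 170 mm is 8.5, 128 mm is 6.4.

```bash
echo '[{"d": [2.15,0.45,0.05],"rot": [0,0,-0.12]},{"d": [4.3,0.9,0.1],"rot": [0,0,-0.24]},{"d": [6.4,1.35,0.2],"rot": [0,0,-0.36]},{"d": [8.5,1.8,0.25],"rot": [0,0,-0.48]},{"d": [8.5,1.8,0.25],"rot": [0,0,-0.48]}]' > m.json && python3 -m creep m.json
python3 - <<'E'
from h import *
im,d,s=shot("wrist","w1"); cv2.imwrite("pics/w1.png",cv2.resize(im[:,:,::-1],(768,576)))
P=wdepth(s["eef_pos"],s["eef_rot"],d); X,Y,Z=P[...,0],P[...,1],P[...,2]; hsv=cv2.cvtColor(im,cv2.COLOR_RGB2HSV)
m=(d>0)&(np.hypot(X-463,Y+198)<60)&(Z>25)&(Z<62); q=P[m&(Z>50)]; print("top",q.mean(0).round(1),np.ptp(q,0).round(),len(q),s["eef_pos"])
m=(d>0)&(abs(X-460)<160)&(abs(Y+198)<170)&(Z>4)&(Z<13); q=P[m]; print("board",np.percentile(q,[1,50,99],axis=0).round())
E
```

```text
clock: 1.15
eef_pos: [464.7, -197.3, 200.1]
eef_rot: [-3.141, -0.001, 1.574]
wrist_force: [0.6, -0.4, -0.3]
finger_gap: 93.9
finger_force: 0.0
top [ 461.  -196.4   52.7] [45. 45.  5.] 1280 [ 464.65756237 -197.32989749  200.05968222]
board [[ 373. -328.    6.]
 [ 432. -215.    8.]
 [ 576. -112.   10.]]
```

View pics/w1.png

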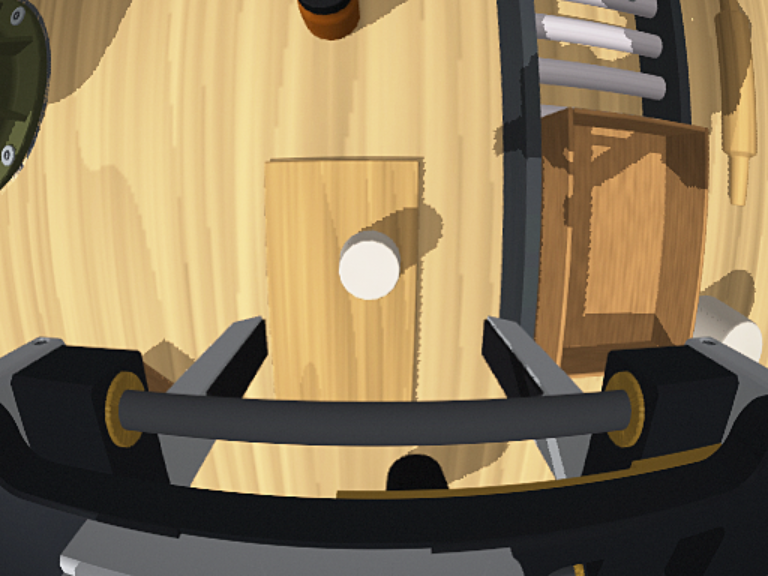

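Wrist view: the single mould at (370,270), whole board visible, no second mould. Descending.

In the tool's units: -3 mm is -0.15, 179 mm is 8.95.

```bash
echo '[{"d": [0,-0.15,2.25]},{"d": [0,-0.15,4.5]},{"d": [0,-0.15,6.5]},{"d": [0,-0.15,8]},{"d": [0,-0.15,8.95]}]' > m.json && python3 -m creep m.json; echo '[{},{},{},{},{}]' > m.json && python3 -m creep m.json 35 25
```

```text
clock: 1.7
eef_pos: [458.0, -201.2, 19.2]
eef_rot: [-3.139, -0.001, 1.563]
wrist_force: [0.4, 0.8, -0.4]
finger_gap: 93.8
finger_force: 0.0
clock: 2.2
eef_pos: [460.0, -200.9, 22.3]
eef_rot: [3.14, 0.001, 1.566]
wrist_force: [0.3, -0.2, 0.1]
finger_gap: 57.6
finger_force: 0.0
```

In the tool's units: -105 mm is -5.25, -60 mm is -3.

```bash
echo '[{},{},{"d": [0,0,-1]},{"d": [0,0,-3]},{"d": [0,0,-5.25]}]' > m.json && python3 -m creep m.json; python3 -c "
from h import *
to(655,-112,125,1.571)"
```

```text
clock: 2.7
eef_pos: [458.9, -200.2, 126.8]
eef_rot: [-3.139, -0.001, 1.566]
wrist_force: [0.6, -0.3, -2.0]
finger_gap: 48.4
finger_force: 24.9
to (655, -112, 125) shift [ 89.1 195.6   1.4] rz -0.005 dist 215.0
```

In the tool's units: 196 mm is 9.8, 115 mm is 5.75.

```bash
echo '[{"d": [0.75,1.75,-1]},{"d": [1.65,3.75,-1.25]},{"d": [2.6,5.75,-1.25]},{"d": [3.5,7.75,-1.25]},{"d": [4.3,9.8,-1.25]}]' > m.json && python3 -m creep m.json
python3 - <<'E'
from h import *
im,d,s=shot("wrist","w2"); cv2.imwrite("pics/w2.png",im[:,:,::-1]); print(s["eef_pos"])
P=wdepth(s["eef_pos"],s["eef_rot"],d); X,Y,Z=P[...,0],P[...,1],P[...,2]
q=P[(d>0)&(abs(X-655)<80)&(Y>-290)&(Y<-55)&(Z>99)&(Z<109)]; print("rim",np.percentile(q,[1,99],axis=0).round())
to(655,-115,62,1.571)
E
```

```text
clock: 3.2
eef_pos: [657.4, -114.4, 151.3]
eef_rot: [-3.141, -0.0, 1.566]
wrist_force: [-0.2, -0.7, -0.4]
finger_gap: 48.7
finger_force: 24.9
[ 657.44147107 -114.3747609   151.25824081]
rim [[ 591. -233.   99.]
 [ 718.  -74.  105.]]
to (655, -115, 62) shift [-3.3 -6.4 87.8] rz -0.003 dist 88.0
```

View pics/w2.png

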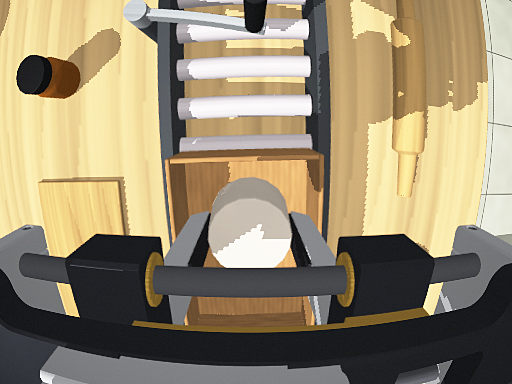

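The mould is held at (250,225), over the +y end of the carton; the gate arm spans (140,12)–(255,20). Lowering.

```bash
echo '[{"d": [-0.1,-0.3,1]},{"d": [-0.1,-0.3,2.25]},{"d": [-0.1,-0.3,3.25]},{"d": [-0.1,-0.3,3.9]},{"d": [-0.1,-0.3,4.2]}]' > m.json && python3 -m creep m.json; echo '[{"d": [0,0,0.05]},{"d": [0,0,0.1]},{"d": [0,0,0.1]},{"d": [0,0,0.15]},{"d": [0,0,0.15]}]' > m.json && python3 -m creep m.json
```

```text
clock: 3.75
eef_pos: [649.6, -117.5, 66.1]
eef_rot: [-3.14, -0.0, 1.566]
wrist_force: [-0.5, 0.3, -1.8]
finger_gap: 48.7
finger_force: 24.9
clock: 4.25
eef_pos: [650.2, -117.6, 64.7]
eef_rot: [3.141, 0.0, 1.566]
wrist_force: [-0.4, -0.2, -0.6]
finger_gap: 48.9
finger_force: 24.9
```

```bash
echo '[{"d": [0,0,0.05]},{"d": [0,0,0.1]},{"d": [0,0,0.1]},{"d": [0,0,0.1]},{"d": [0,0,0.1]}]' > m.json && python3 -m creep m.json; python3 -c "
from h import *
for i in range(3): s=manip.read_state(); print(s['eef_pos'].round(1),s['wrist_force'].round(1))"
```

```text
clock: 4.75
eef_pos: [650.1, -117.6, 62.5]
eef_rot: [-3.142, 0.0, 1.566]
wrist_force: [0.3, 0.1, -1.4]
finger_gap: 48.7
finger_force: 24.9
[ 650.1 -117.6   62.5] [ 0.3  0.1 -1.4]
[ 650.1 -117.6   62.5] [ 0.3  0.1 -1.4]
[ 650.1 -117.6   62.5] [ 0.3  0.1 -1.4]
```

In the tool's units: 2 mm is 0.1, 1 mm is 0.05.

```bash
echo '[{"d": [0,0,0.05]},{"d": [0,0,0.05]},{"d": [0,0,0.05]},{"d": [0,0,0.1]},{"d": [0,0,0.1]}]' > m.json && python3 -m creep m.json
```

```text
clock: 5.25
eef_pos: [650.3, -117.6, 61.8]
eef_rot: [3.141, 0.0, 1.566]
wrist_force: [-5.7, 1.4, 12.1]
finger_gap: 48.4
finger_force: 25.4
```

Contact. Release and rise.

```bash
echo '[{},{},{},{},{}]' > m.json && python3 -m creep m.json 68; echo '[{"d": [0,0,-0.5]},{"d": [0,0,-2.25]},{"d": [0,0,-4.5]},{"d": [0,0,-6.75]},{"d": [0,0,-8]}]' > m.json && python3 -m creep m.json
python3 - <<'E'
from h import *
im,d,s=shot("wrist","w3"); cv2.imwrite("pics/w3.png",im[:,:,::-1]); print(s["eef_pos"],s["finger_gap"])
P=wdepth(s["eef_pos"],s["eef_rot"],d); X,Y,Z=P[...,0],P[...,1],P[...,2]
q=P[(d>0)&(np.hypot(X-650,Y+115)<45)&(Z>85)&(Z<99)]; print("mould top",q.mean(0).round(1),np.ptp(q,0).round(),q[:,2].std().round(2))
to(441,222,230,2.91)
E
```

```text
clock: 5.75
eef_pos: [650.1, -117.5, 60.3]
eef_rot: [-3.141, -0.0, 1.566]
wrist_force: [-0.0, -0.4, 0.3]
finger_gap: 68.1
finger_force: 0.0
clock: 6.25
eef_pos: [650.8, -117.7, 225.7]
eef_rot: [3.136, 0.001, 1.566]
wrist_force: [0.0, 0.1, 0.4]
finger_gap: 68.0
finger_force: 0.0
[ 650.75486818 -117.69042907  225.71235317] 68.01659902162908
mould top [ 650.7 -111.7   92.5] [46. 62. 14.] 1.31
to (441, 222, 230) shift [ 338.8 -212.1   -3.7] rz -1.344 dist 400.0
```

In the tool's units: 170 mm is 8.5, 136 mm is 6.8.

```bash
echo '[{"d": [1.7,-1.05,0],"rot": [0,0,-0.14]},{"d": [3.4,-2.1,0],"rot": [0,0,-0.27]},{"d": [5.1,-3.15,0],"rot": [0,0,-0.4]},{"d": [6.8,-4.2,0],"rot": [0,0,-0.54]},{"d": [8.5,-5.25,0],"rot": [0,0,-0.67]}]' > m.json && python3 -m creep m.json 94; python3 -c "
from h import *
to(441,222,230,2.91)"
```

```text
clock: 6.8
eef_pos: [544.9, 54.1, 221.0]
eef_rot: [3.141, 0.0, 2.241]
wrist_force: [0.6, -0.8, -0.3]
finger_gap: 93.7
finger_force: 0.0
to (441, 222, 230) shift [196.1  22.9  -9.1] rz -0.669 dist 198.0
```

In the tool's units: -2 mm is -0.1, 196 mm is 9.8.

```bash
echo '[{"d": [2,0.25,-0.1],"rot": [0,0,-0.14]},{"d": [4,0.5,-0.2],"rot": [0,0,-0.27]},{"d": [6,0.75,-0.3],"rot": [0,0,-0.4]},{"d": [8,1,-0.45],"rot": [0,0,-0.54]},{"d": [9.8,1.15,-0.45],"rot": [0,0,-0.67]}]' > m.json && python3 -m creep m.json; echo '[{}]' > m.json && python3 -m creep m.json
python3 - <<'E'
from h import *
im,d,s=shot("wrist","w4"); cv2.imwrite("pics/w4.png",cv2.resize(im[:,:,::-1],(768,576))); print(s["eef_pos"],s["eef_rot"])
P=wdepth(s["eef_pos"],s["eef_rot"],d); X,Y,Z=P[...,0],P[...,1],P[...,2]; hsv=cv2.cvtColor(im,cv2.COLOR_RGB2HSV)
near=(d>0)&(np.hypot(X-441,Y-221)<95)
def rect(k,m):
    q=P[m]; 
    if len(q)<10: print(k,len(q)); return
    c,wh,an=cv2.minAreaRect(q[:,:2].astype(np.float32)); print(k,len(q),np.round(c,1),np.round(wh),round(an,1),"z",np.percentile(q[:,2],[5,50,95]).round(1))
rect("handle",near&(Z>99)&(Z<109)); rect("top",near&(Z>63)&(Z<73)); rect("pad",near&(Z>9)&(Z<15)&(hsv[...,1]>70)); rect("padall",near&(Z>9)&(Z<15))
E
```

```text
clock: 7.3
eef_pos: [442.1, 222.8, 230.4]
eef_rot: [3.141, 0.001, 2.912]
wrist_force: [0.3, 0.7, 0.3]
finger_gap: 94.1
finger_force: 0.0
clock: 7.4
eef_pos: [441.4, 224.0, 230.2]
eef_rot: [3.141, 0.001, 2.914]
wrist_force: [-0.2, 0.3, 0.1]
finger_gap: 94.2
finger_force: 0.0
[441.35434172 223.98185704 230.21366596] [3.14061909e+00 5.29206872e-04 2.91358080e+00]
handle 1001 [439.9 222.8] [24. 48.] 81.6 z [101.6 103.5 104.7]
top 5513 [439.8 222.8] [ 93. 101.] 81.5 z [66.5 67.7 68.9]
pad 2669 [434.4 225.7] [131. 130.] 74.4 z [10.3 11.7 12.9]
padall 2697 [434.4 225.7] [131. 130.] 74.4 z [10.3 11.7 12.9]
```

View pics/w4.png

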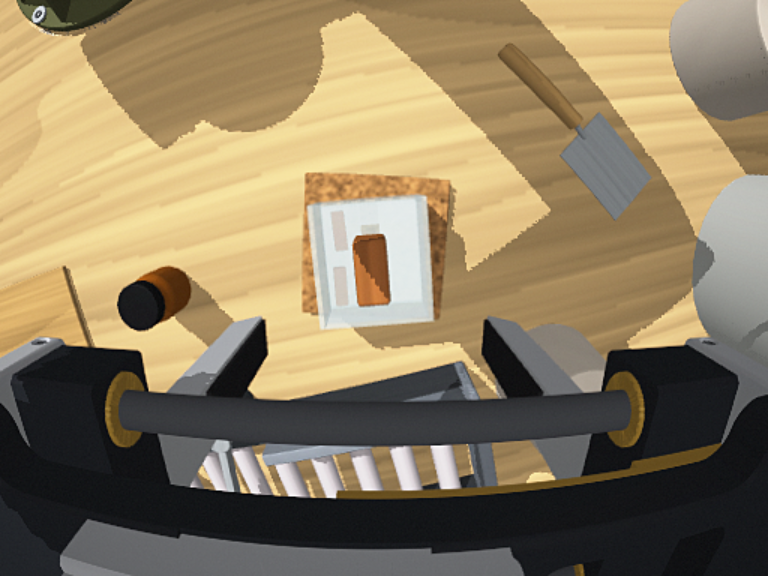

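Wrist view: box at (373,262) with handle at (371,270) and two bars faintly visible at (338,230) and (341,285); the pad is offset behind it; jar at (150,298), spatula at (590,140).

```bash
python3 -c "
from h import *
to(440,222.8,73.5,2.995)"
```

```text
to (440, 222.8, 73.5) shift [  2.5  -0.4 156.6] rz -0.086 dist 157.0
```

```bash
echo '[{"d": [0.1,0,2],"rot": [0,0,-0.08]},{"d": [0.1,0,4],"rot": [0,0,-0.08]},{"d": [0.1,0,5.75],"rot": [0,0,-0.08]},{"d": [0.1,0,7],"rot": [0,0,-0.08]},{"d": [0.1,0,7.8],"rot": [0,0,-0.08]}]' > m.json && python3 -m creep m.json; echo '[{},{},{},{},{}]' > m.json && python3 -m creep m.json 10 50;  echo '[{},{},{},{},{}]' > m.json && python3 -m creep m.json
```

```text
clock: 7.95
eef_pos: [441.2, 220.5, 71.6]
eef_rot: [-3.14, -0.002, 2.983]
wrist_force: [0.1, -0.2, -0.0]
finger_gap: 93.9
finger_force: 0.0
clock: 8.45
eef_pos: [441.5, 221.9, 74.1]
eef_rot: [3.141, 0.001, 2.986]
wrist_force: [-0.4, 0.2, 0.5]
finger_gap: 57.5
finger_force: 0.0
clock: 8.95
eef_pos: [441.2, 221.9, 73.5]
eef_rot: [-3.142, -0.0, 2.986]
wrist_force: [-0.1, -0.3, 1.0]
finger_gap: 23.9
finger_force: 50.0
```

```bash
echo '[{"d": [0,0,-0.25]},{"d": [0,0,-0.75]},{"d": [0,0,-1.5]},{"d": [0,0,-2.4]},{"d": [0,0,-3.3]}]' > m.json && python3 -m creep m.json;echo '[{"d": [0,0,-1]},{"d": [0,0,-2]},{"d": [0,0,-3]},{"d": [0,0,-4]},{"d": [0,0,-4.75]}]' > m.json && python3 -m creep m.json; python3 -c "
from h import *
to(654,-201,235,3.145)"
```

```text
clock: 9.45
eef_pos: [441.1, 221.8, 140.7]
eef_rot: [3.142, -0.0, 2.986]
wrist_force: [0.2, -0.7, -3.8]
finger_gap: 23.5
finger_force: 50.0
clock: 9.95
eef_pos: [441.1, 221.8, 236.4]
eef_rot: [3.141, 0.001, 2.986]
wrist_force: [-0.6, -0.2, -3.7]
finger_gap: 24.1
finger_force: 50.0
to (654, -201, 235) shift [-275.9 -384.7    1.4] rz -0.159 dist 473.0
```

In the tool's units: -9 mm is -0.45, -3 mm is -0.15.

```bash
echo '[{"d": [-0.15,-0.2,0]},{"d": [-0.45,-0.65,0]},{"d": [-0.95,-1.3,0]},{"d": [-1.45,-2,0]},{"d": [-1.95,-2.7,0]}]' > m.json && python3 -m creep m.json >/dev/null; echo '[{"d": [-0.5,-0.7,0]},{"d": [-1,-1.4,0]},{"d": [-1.5,-2.1,0]},{"d": [-2,-2.8,0]},{"d": [-2.5,-3.5,0]}]' > m.json && python3 -m creep m.json >/dev/null; echo '[{"d": [-0.5,-0.7,0]},{"d": [-1,-1.4,0]},{"d": [-1.5,-2.1,0]},{"d": [-2,-2.8,0]},{"d": [-2.5,-3.5,0]}]' > m.json && python3 -m creep m.json; echo '[{"d": [-0.5,-0.7,0]},{"d": [-1,-1.4,0]},{"d": [-1.5,-2.1,0]},{"d": [-2,-2.8,0]},{"d": [-2.5,-3.5,0]}]' > m.json && python3 -m creep m.json>/dev/null; echo '[{"d": [-0.5,-0.7,0]},{"d": [-1,-1.4,0]},{"d": [-1.5,-2.1,0]},{"d": [-2,-2.8,0]},{"d": [-2.5,-3.5,0]}]' > m.json && python3 -m creep m.json;python3 -c "
from h import *
to(654,-201,235,3.145)"
```

```text
clock: 11.45
eef_pos: [548.8, 7.2, 234.0]
eef_rot: [-3.142, -0.001, 2.986]
wrist_force: [0.1, 1.0, -3.6]
finger_gap: 24.0
finger_force: 50.0
clock: 12.45
eef_pos: [626.0, -146.6, 234.2]
eef_rot: [3.142, -0.0, 2.986]
wrist_force: [-0.7, 0.3, -3.3]
finger_gap: 23.7
finger_force: 50.0
to (654, -201, 235) shift [-36.1 -49.4  -0.8] rz -0.159 dist 61.0
```

In the tool's units: -49 mm is -2.45, -45 mm is -2.25.

```bash
echo '[{"d": [-0.45,-0.65,0],"rot": [0,0,-0.03]},{"d": [-0.9,-1.25,0],"rot": [0,0,-0.07]},{"d": [-1.35,-1.85,0],"rot": [0,0,-0.1]},{"d": [-1.65,-2.25,0],"rot": [0,0,-0.13]},{"d": [-1.8,-2.45,0],"rot": [0,0,-0.16]}]' > m.json && python3 -m creep m.json >/dev/null; echo '[{"d": [0,0,0.4]},{"d": [0,0,1]},{"d": [0,0,1.7]},{"d": [0,0,2.4]},{"d": [0,0,2.85]}]' > m.json && python3 -m creep m.json; echo '[{}]' > m.json && python3 -m creep m.json;  python3 - <<'E'
from h import *
to(654,-200,177,3.145)
im,d,s=shot("wrist","w5"); cv2.imwrite("pics/w5.png",im[:,:,::-1]); im,d,s=shot("scene","s5")
cv2.imwrite("pics/s5.png",cv2.resize(im[125:310,200:420,::-1],None,fx=3.2,fy=3.2,interpolation=cv2.INTER_CUBIC))
E
```

```text
clock: 13.45
eef_pos: [652.9, -198.8, 175.2]
eef_rot: [3.141, -0.002, -3.137]
wrist_force: [0.4, 0.2, -3.8]
finger_gap: 23.7
finger_force: 50.0
clock: 13.55
eef_pos: [652.9, -198.8, 175.5]
eef_rot: [3.141, -0.003, -3.137]
wrist_force: [0.1, 0.1, -3.2]
finger_gap: 23.6
finger_force: 50.0
to (654, -200, 177) shift [-1.1 -1.2 -1.5] rz 0.001 dist 2.0
```

View pics/w5.png

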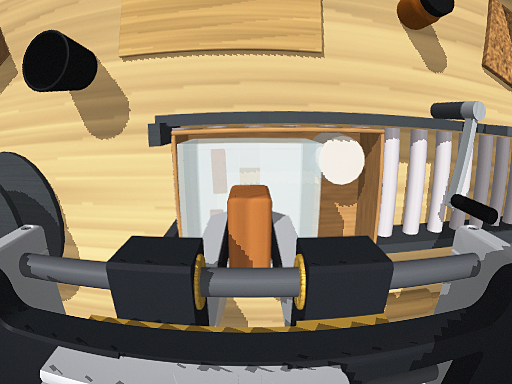

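The box hangs over the carton clear of the mould (340,160), bars seen at (218,170) and (250,178). Shaking.

In the tool's units: -22 mm is -1.1, 22 mm is 1.1.

```bash
echo '[{"d": [0,1.1,0]},{"d": [0,-1.1,0]},{"d": [0,1.1,0]},{"d": [0,-1.1,0]},{"d": [0,1.1,0]}]' > m.json && python3 -m creep m.json; echo '[{"d": [0,-2.2,0]},{},{"d": [0,-2.2,0]},{},{"d": [0,-1.1,0]}]' > m.json && python3 -m creep m.json; echo '[{"d": [0.75,0,0]},{"d": [-0.75,0,0]},{"d": [0,1.1,0]},{"d": [0,-1.1,0]},{}]' > m.json && python3 -m creep m.json;  echo '[{"d": [0,1.1,0]},{"d": [0,-1.1,0]},{"d": [0,1.1,0]},{"d": [0,-1.1,0]},{}]' > m.json && python3 -m creep m.json
python3 - <<'E'
from h import *
to(654,-200,177,3.145)
im,d,s=shot("wrist","w6"); im2,_,_=shot("scene","s6"); im3,_,_=shot("side","d6")
a=cv2.resize(im[100:260,140:420,::-1],(800,300)); b=cv2.resize(im2[190:290,240:360,::-1],(400,300)); c=cv2.resize(im3[165:265,230:350,::-1],(400,300))
cv2.imwrite("pics/m6.png",np.vstack([a,np.hstack([b,c])]))
E
```

```text
clock: 14.15
eef_pos: [652.3, -186.0, 177.6]
eef_rot: [-3.139, 0.001, 3.136]
wrist_force: [0.8, 0.5, -4.8]
finger_gap: 24.0
finger_force: 50.0
clock: 14.65
eef_pos: [654.2, -194.9, 178.6]
eef_rot: [3.14, 0.001, -3.134]
wrist_force: [0.9, -0.6, -3.6]
finger_gap: 23.9
finger_force: 50.0
clock: 15.15
eef_pos: [652.8, -204.6, 177.7]
eef_rot: [-3.14, 0.001, 3.141]
wrist_force: [0.0, 0.5, -2.9]
finger_gap: 23.7
finger_force: 50.0
clock: 15.65
eef_pos: [653.3, -203.8, 178.2]
eef_rot: [-3.139, 0.001, -3.141]
wrist_force: [1.2, 0.9, -2.7]
finger_gap: 24.0
finger_force: 50.0
to (654, -200, 177) shift [-0.7  3.8  1.2] rz -0.003 dist 4.0
```

View pics/m6.png

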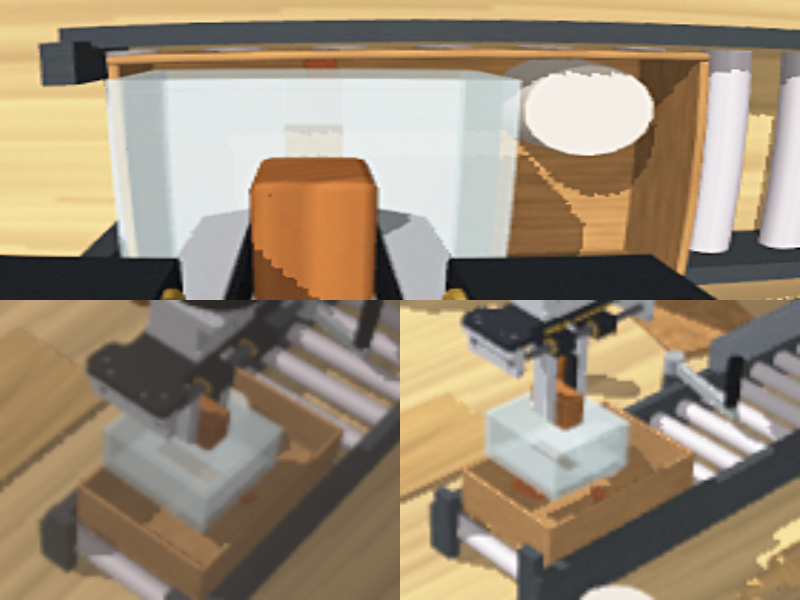

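Bars now lie in the carton (reddish at (320,65), (530,485), (600,493)); the box looks empty, only the slot showing. One more shake for certainty, then lift and look.

In the tool's units: -22 mm is -1.1, 22 mm is 1.1.

```bash
echo '[{"d": [0,1.1,0]},{"d": [0,-1.1,0]},{"d": [0,1.1,0]},{"d": [0,-1.1,0]},{"d": [0,1.1,0]}]' > m.json && python3 -m creep m.json>/dev/null; echo '[{"d": [0.75,-1.1,0]},{"d": [-0.75,-1.1,0]},{"d": [0,-2.2,0]},{},{"d": [0,-1.1,0]}]' > m.json && python3 -m creep m.json>/dev/null; echo '[{"d": [0,0,-0.5]},{"d": [0,0,-1.5]},{"d": [0,0,-2.5]},{"d": [0,0,-2.9]},{"d": [0,0,-2.9]}]' > m.json && python3 -m creep m.json; echo '[{"d": [0.25,1.25,0]},{"d": [0.75,3,0]},{"d": [1.5,5,0]},{"d": [2.5,7,0]},{"d": [3.5,9,0]}]' > m.json && python3 -m creep m.json; echo '[{"d": [1,2,0]},{"d": [2,4,0]},{"d": [2.5,5,0]},{"d": [2.5,5,0]},{"d": [2.5,5,0]}]' > m.json && python3 -m creep m.json
python3 - <<'E'
from h import *
to(434.4,225.7,235,2.87)
im,d,s=shot("wrist","w7"); im2,_,_=shot("scene","s7"); im3,_,_=shot("side","d7")
a=cv2.resize(im[60:260,100:420,::-1],(480,300)); b=cv2.resize(im2[190:290,240:360,::-1],(400,300)); c=cv2.resize(im3[165:265,230:350,::-1],(400,300)); e=cv2.resize(im2[90:220,260:400,::-1],(320,300))
cv2.imwrite("pics/m7.png",np.vstack([np.hstack([a,e]),np.hstack([b,c])]))
E
```

```text
clock: 17.3
eef_pos: [653.8, -199.5, 237.1]
eef_rot: [-3.141, 0.003, -3.138]
wrist_force: [0.4, 0.6, -3.7]
finger_gap: 23.6
finger_force: 50.0
clock: 17.8
eef_pos: [581.4, -18.1, 234.3]
eef_rot: [3.141, -0.001, -3.138]
wrist_force: [0.4, 0.7, -3.2]
finger_gap: 24.0
finger_force: 50.0
clock: 18.3
eef_pos: [532.1, 80.3, 235.0]
eef_rot: [-3.141, -0.0, -3.137]
wrist_force: [0.2, -0.1, -2.5]
finger_gap: 24.0
finger_force: 50.0
to (434.4, 225.7, 235) shift [ 97.  145.9  -0. ] rz 0.277 dist 175.0
```

View pics/m7.png

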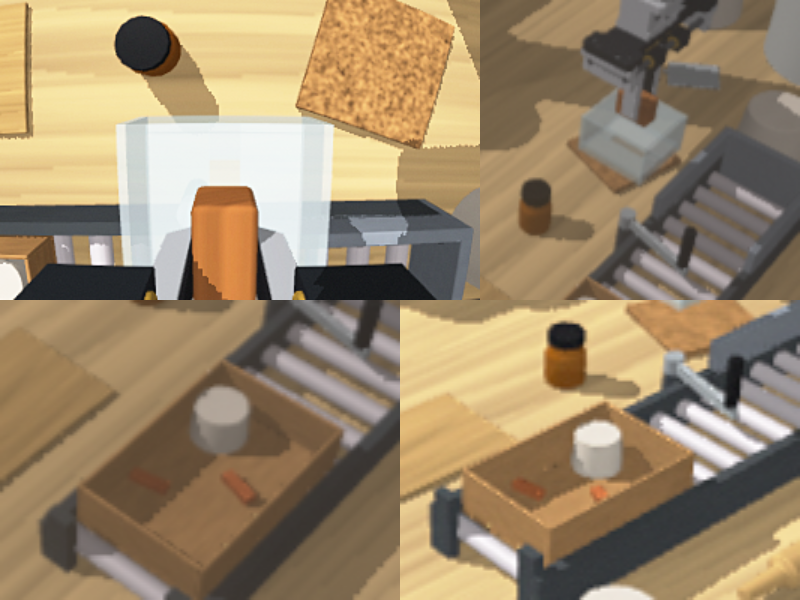

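Carton holds the mould upright and two bars ((148,480), (240,487)); the box is clear; the pad lies free at (375,72). Re-measuring the pad, then placing.

Run:
```python
from h import *
a=np.load("pics/w7.npz"); P=wdepth(a["p"],a["r"],a["d"]); hsv=cv2.cvtColor(a["im"],cv2.COLOR_RGB2HSV); X,Y,Z=P[...,0],P[...,1],P[...,2]
q=P[(a["d"]>0)&(np.hypot(X-434,Y-226)<100)&(Z>9)&(Z<15)]; print([np.round(v,1) for v in cv2.minAreaRect(q[:,:2].astype(np.float32))],np.median(q[:,2]))
# handle in hand: centre in world vs TCP
m=(abs(X-a["p"][0])<45)&(abs(Y-a["p"][1])<20)&(Z>a["p"][2]-12)&(hsv[...,1]>120); q=P[m]; print("handle x range",np.percentile(q[:,0],[1,99]),np.percentile(q[:,2],[1,50,99]),a["p"],len(q))
to(435.5,225.4,235,2.87)
```

```text
[array([435. , 225.2]), array([130.6, 130.6]), np.float64(73.7)] 11.49466711155111
handle x range [501.0645338  546.65025076] [236.12382517 264.90566816 365.09800123] [532.14198109  80.31398323 234.97846103] 5717
to (435.5, 225.4, 235) shift [ 96.6 146.3   0. ] rz 0.275 dist 175.0
```

The manual's scale: shifts go in units of 20 mm. Converting my numbers, 146 mm is 7.3, 130 mm is 6.5.

```bash
echo '[{"d": [1,1.5,0]},{"d": [2.1,3.2,0]},{"d": [3.2,4.9,0]},{"d": [4.25,6.5,0]},{"d": [4.85,7.3,0]}]' > m.json && python3 -m creep m.json >/dev/null; echo '[{"rot": [0,0,0.1]},{"rot": [0,0,0.2]},{"d": [0,0,0.5],"rot": [0,0,0.275]},{"d": [0,0,1.75],"rot": [0,0,0.275]},{"d": [0,0,3],"rot": [0,0,0.275]}]' > m.json && python3 -m creep m.json; echo '[{"d": [0,0,1.5]},{"d": [0,0,2.75]},{"d": [0,0,3.75]},{"d": [0,0,4.25]},{"d": [0,0,4.5]}]' > m.json && python3 -m creep m.json;python3 - <<'E'
from h import *
to(435.5,225.4,76,2.87)
E
```

```text
clock: 19.45
eef_pos: [435.3, 225.3, 174.7]
eef_rot: [3.141, 0.001, 2.869]
wrist_force: [0.9, 0.4, -3.4]
finger_gap: 23.8
finger_force: 50.0
clock: 19.95
eef_pos: [434.8, 225.4, 84.8]
eef_rot: [-3.141, -0.001, 2.87]
wrist_force: [0.0, -0.7, -3.2]
finger_gap: 23.8
finger_force: 50.0
to (435.5, 225.4, 76) shift [-0.7  0.2  8.8] rz -0.0 dist 9.0
```

Run:
```python
from h import *
im,d,s=shot("wrist","w8"); P=wdepth(s["eef_pos"],s["eef_rot"],d); X,Y,Z=P[...,0],P[...,1],P[...,2]
W=R.from_euler("xyz",s["eef_rot"]).as_matrix(); T=(P-s["eef_pos"])@W
m=(d>0)&(abs(T[...,2]-5.5)<4)&(abs(T[...,0])<75)&(abs(T[...,1])<65); q=T[m]; print("box top tool x",np.percentile(q[:,0],[0.5,99.5]).round(1),"y",np.percentile(q[:,1],[.5,99.5]).round(1),np.median(q[:,2]),len(q))
im,d,s=shot("scene","s8"); P=pts("scene",d); X,Y,Z=P[...,0],P[...,1],P[...,2]
m=(d>0)&(abs(Z-79)<4)&(np.hypot(X-435,Y-225)<80); q=(P[m]-s["eef_pos"])@W; print("scene x",np.percentile(q[:,0],[1,99]).round(1),np.percentile(q[:,1],[1,99]).round(1),len(q))
```

```text
box top tool x [-11.4  52.2] y [-45.   46.3] 6.270191199115363 10163
scene x [-47.9  52. ] [-45.8  46.9] 342
```

```bash
echo '[{"d": [-0.1,0,0.15]},{"d": [-0.1,0,0.3]},{"d": [-0.1,0,0.4]},{"d": [-0.1,0,0.45]},{"d": [-0.1,0,0.5]}]' > m.json && python3 -m creep m.json; echo '[{"d": [0,0,0.05]},{"d": [0,0,0.05]},{"d": [0,0,0.1]},{"d": [0,0,0.1]},{"d": [0,0,0.1]}]' > m.json && python3 -m creep m.json
```

```text
clock: 20.55
eef_pos: [436.6, 225.4, 75.5]
eef_rot: [3.141, 0.0, 2.871]
wrist_force: [-1.1, -0.4, -2.4]
finger_gap: 23.8
finger_force: 50.0
clock: 21.05
eef_pos: [436.9, 225.5, 74.1]
eef_rot: [3.141, 0.001, 2.871]
wrist_force: [-2.5, 0.4, 6.0]
finger_gap: 23.2
finger_force: 50.0
```

Landed. Release, rise and check.

```bash
echo '[{},{},{},{},{}]' > m.json && python3 -m creep m.json 60; echo '[{"d": [0,0,-0.75]},{"d": [0,0,-2.5]},{"d": [0,0,-4.75]},{"d": [0,0,-7]},{"d": [0,0,-7.8]}]' > m.json && python3 -m creep m.json;  echo '[{}]' > m.json && python3 -m creep m.json
python3 - <<'E'
from h import *
im,d,s=shot("wrist","w9"); im2,_,_=shot("scene","s9")
P=wdepth(s["eef_pos"],s["eef_rot"],d); X,Y,Z=P[...,0],P[...,1],P[...,2]; hsv=cv2.cvtColor(im,cv2.COLOR_RGB2HSV); near=(d>0)&(np.hypot(X-435,Y-225)<98)
for k,m in(("top",near&(Z>63)&(Z<73)),("pad",near&(Z>9)&(Z<15))): print(k,[np.round(v,1) for v in cv2.minAreaRect(P[m][:,:2].astype(np.float32))],np.median(P[m][:,2]))
cv2.imwrite("pics/m9.png",np.hstack([cv2.resize(im[100:240,180:320,::-1],(400,400)),cv2.resize(im2[115:180,290:355,::-1],(400,400))]))
to(663,31,200,1.571)
E
```

```text
clock: 21.55
eef_pos: [436.6, 225.4, 73.4]
eef_rot: [-3.142, -0.0, 2.871]
wrist_force: [0.0, 0.7, 0.3]
finger_gap: 58.3
finger_force: 0.0
clock: 22.05
eef_pos: [437.5, 225.8, 233.9]
eef_rot: [3.138, 0.005, 2.871]
wrist_force: [0.1, 0.6, 0.2]
finger_gap: 59.9
finger_force: 0.0
clock: 22.15
eef_pos: [437.3, 225.7, 231.7]
eef_rot: [3.139, 0.004, 2.871]
wrist_force: [-0.7, -0.8, -0.2]
finger_gap: 59.9
finger_force: 0.0
top [array([435. , 226.6]), array([ 92.7, 101.3]), np.float64(74.5)] 67.73885705948015
pad [array([435., 226.]), array([131.1, 130.4]), np.float64(73.4)] 11.666475335239909
to (663, 31, 200) shift [-270.4 -126.5   28.2] rz 1.3 dist 300.0
```

View pics/m9.png

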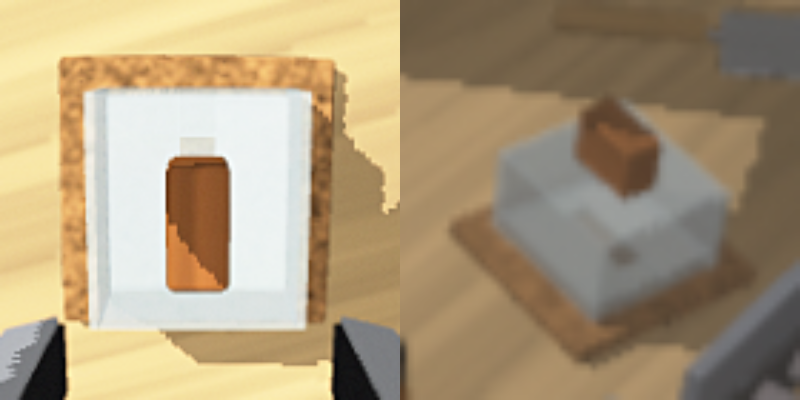

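Box stands centred on the pad (435,226.6 vs 435,226), empty — only the slot shows at (197,147). Now the gate.

In the tool's units: -195 mm is -9.75, -155 mm is -7.75.

```bash
echo '[{"d": [-1.75,-0.8,0]},{"d": [-3.75,-1.75,0],"rot": [0,0,0.14]},{"d": [-5.75,-2.7,0],"rot": [0,0,0.28]},{"d": [-7.75,-3.6,0],"rot": [0,0,0.42]},{"d": [-9.75,-4.55,0],"rot": [0,0,0.56]}]' > m.json && python3 -m creep m.json; python3 -c "
from h import *
to(664,31,200,1.571)"
```

```text
clock: 22.75
eef_pos: [600.8, 84.1, 227.1]
eef_rot: [-3.139, -0.002, 2.305]
wrist_force: [0.0, 1.2, 0.6]
finger_gap: 60.0
finger_force: 0.0
to (664, 31, 200) shift [-81.8  11.4  26.9] rz 0.734 dist 87.0
```

```bash
echo '[{"d": [-1,0.15,0],"rot": [0,0,0.15]},{"d": [-2,0.3,0],"rot": [0,0,0.3]},{"d": [-3,0.45,0],"rot": [0,0,0.45]},{"d": [-4,0.55,0.5],"rot": [0,0,0.6]},{"d": [-4.1,0.55,1],"rot": [0,0,0.734]}]' > m.json && python3 -m creep m.json;echo '[{}]' > m.json && python3 -m creep m.json
python3 - <<'E'
from h import *
im,d,s=shot("wrist","w10"); cv2.imwrite("pics/w10.png",im[:,:,::-1]); P=wdepth(s["eef_pos"],s["eef_rot"],d); X,Y,Z=P[...,0],P[...,1],P[...,2]
m=(d>0)&(Z>120)&(Z<158)&(np.hypot(X-664,Y-31)<30); q=P[m]; print(s["eef_pos"],"grip",q.mean(0).round(1),len(q)); q=q[q[:,2]>147]; print("top",q.mean(0).round(1),len(q))
m=(d>0)&(Z>75)&(Z<110)&(np.hypot(X-563,Y-55)<25); q=P[m]; print("post",np.percentile(q,[2,50,98],axis=0).round(1) if len(q) else 0)
to(664,31,112,1.571)
E
```

```text
clock: 23.25
eef_pos: [664.0, 30.8, 206.1]
eef_rot: [-3.138, 0.0, 1.569]
wrist_force: [-0.7, -0.0, -0.2]
finger_gap: 59.8
finger_force: 0.0
clock: 23.35
eef_pos: [662.7, 31.9, 205.3]
eef_rot: [-3.136, -0.0, 1.574]
wrist_force: [-0.4, -1.3, -0.7]
finger_gap: 60.1
finger_force: 0.0
[662.73879015  31.88142435 205.29937092] grip [662.1  36.8 144.9] 386
top [662.1  35.1 149.6] 271
post [[549.8  46.2  77.4]
 [564.3  54.7  89. ]
 [586.1  65.9  91. ]]
to (664, 31, 112) shift [-1.3  1.5 94.9] rz 0.008 dist 95.0
```

In the tool's units: 94 mm is 4.7, 88 mm is 4.4.

```bash
echo '[{"d": [0.05,0,1.25]},{"d": [0.05,0,2.5]},{"d": [0.05,0,3.75]},{"d": [0.05,0,4.4]},{"d": [0.05,0,4.7]}]' > m.json && python3 -m creep m.json;echo '[{},{},{},{},{}]' > m.json && python3 -m creep m.json 8 20; echo '[{},{}]' > m.json && python3 -m creep m.json
```

```text
clock: 23.9
eef_pos: [663.1, 33.7, 114.4]
eef_rot: [-3.14, -0.0, 1.579]
wrist_force: [0.4, 0.4, -0.4]
finger_gap: 60.2
finger_force: 0.0
clock: 24.4
eef_pos: [663.7, 33.4, 115.9]
eef_rot: [3.141, -0.0, 1.577]
wrist_force: [0.1, 0.4, -0.4]
finger_gap: 23.8
finger_force: 0.0
clock: 24.6
eef_pos: [661.9, 33.9, 115.6]
eef_rot: [-3.137, -0.001, 1.577]
wrist_force: [-16.2, 3.4, 8.2]
finger_gap: 15.6
finger_force: 20.0
```

```bash
echo '[{"d": [-0.65,-0.2,0]},{"d": [-1.25,-0.45,0]},{"d": [-1.85,-0.8,0]},{"d": [-2.35,-1.2,0]},{"d": [-2.8,-1.7,0]}]' > m.json && python3 -m creep m.json; echo '[{},{}]' > m.json && python3 -m creep m.json
```

```text
clock: 25.1
eef_pos: [631.4, -26.0, 115.8]
eef_rot: [3.135, 0.004, 1.575]
wrist_force: [19.1, -15.7, -8.6]
finger_gap: 15.6
finger_force: 20.0
clock: 25.3
eef_pos: [630.9, -26.3, 115.8]
eef_rot: [3.137, 0.004, 1.575]
wrist_force: [14.0, -14.2, -5.0]
finger_gap: 15.5
finger_force: 20.0
```

In the tool's units: -63 mm is -3.15, -48 mm is -2.4.

```bash
echo '[{"d": [-0.65,-0.45,0]},{"d": [-1.05,-1.05,0]},{"d": [-1.35,-1.7,0]},{"d": [-1.55,-2.4,0]},{"d": [-1.65,-3.15,0]}]' > m.json && python3 -m creep m.json; echo '[{},{}]' > m.json && python3 -m creep m.json
```

```text
clock: 25.8
eef_pos: [566.8, -59.8, 115.6]
eef_rot: [3.139, 0.005, 1.575]
wrist_force: [4.4, -21.1, -3.9]
finger_gap: 14.3
finger_force: 22.1
clock: 26.0
eef_pos: [566.6, -60.0, 115.7]
eef_rot: [3.141, 0.005, 1.575]
wrist_force: [2.3, -21.2, -2.9]
finger_gap: 13.9
finger_force: 22.3
```

In the tool's units: -105 mm is -5.25, -60 mm is -3.

```bash
echo '[{},{},{"d": [0,0,-1]},{"d": [0,0,-3]},{"d": [0,0,-5.25]}]' > m.json && python3 -m creep m.json 50;  echo '[{"d": [-1.75,0,0]},{"d": [-3.5,0,0]},{"d": [-5.25,0,0]},{"d": [-5.25,0,0]}]' > m.json && python3 -m creep m.json
python3 - <<'E'
from h import *
im,d,s=shot("wrist","w11"); cv2.imwrite("pics/w11.png",im[:,:,::-1]); P=wdepth(s["eef_pos"],s["eef_rot"],d); X,Y,Z=P[...,0],P[...,1],P[...,2]
m=(d>0)&(Z>120)&(Z<158)&(np.hypot(X-566,Y+55)<40); q=P[m]; print(s["eef_pos"]); q=q[q[:,2]>147]; print("grip top",q.mean(0).round(1),len(q))
m=(d>0)&(Z>80)&(Z<110)&(np.hypot(X-563,Y-55)<25); q=P[m]; print("post",np.percentile(q,[2,50,98],axis=0).round(1) if len(q) else 0)
for n in("scene","side"):
    im,d,s=shot(n,n+"11"); P=pts(n,d); X,Y,Z=P[...,0],P[...,1],P[...,2]; q=P[(d>0)&(Z>115)&(Z<157)&(np.hypot(X-566,Y+55)<25)]; print(n,q.mean(0).round(1) if len(q) else 0,len(q))
to(655,-325,200,1.571)
E
```

```text
clock: 26.5
eef_pos: [566.2, -56.2, 220.8]
eef_rot: [-3.139, -0.001, 1.577]
wrist_force: [-0.2, -0.5, -0.2]
finger_gap: 48.6
finger_force: 0.0
clock: 26.9
eef_pos: [567.1, -164.5, 220.1]
eef_rot: [-3.141, 0.0, 1.574]
wrist_force: [-0.7, 1.1, 0.4]
finger_gap: 50.3
finger_force: 0.0
[ 567.06739168 -164.46718345  220.14485626]
grip top [566.8 -50.  149.3] 263
post [[557.   30.4  84.3]
 [560.2  33.8  85.4]
 [564.5  37.   87.4]]
scene [569.7 -52.1 137.5] 54
side [570.1 -53.6 135.4] 45
to (655, -325, 200) shift [-164.8   86.5   20.3] rz 0.006 dist 187.0
```

View pics/w11.png

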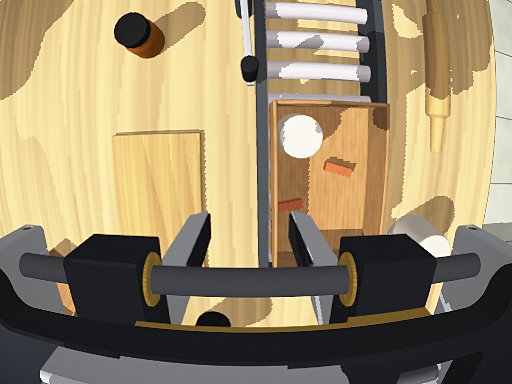

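Gate is open (grip (250,68) ≈ (568,-51) mm, about 1.5 rad, arm beside the rail); mould upright at (300,137), bars at (340,167), (290,205). Next: behind the tail, fingers shut.

```bash
echo '[{"d": [-2,1.1,0]},{"d": [-4,2.2,0]},{"d": [-6,3.3,0]},{"d": [-8.2,4.4,0]},{"d": [-8.2,4.4,0]}]' > m.json && python3 -m creep m.json 0 20; echo '[{"d": [0,0,2]},{"d": [0,0,4]},{"d": [0,0,6]},{"d": [0,0,7.4]},{"d": [0,0,7.4]}]' > m.json && python3 -m creep m.json; python3 -c "
from h import *
to(656,-275,71,1.571)"
```

```text
clock: 27.55
eef_pos: [657.7, -327.9, 216.5]
eef_rot: [-3.138, -0.001, 1.575]
wrist_force: [-0.8, -0.6, -0.2]
finger_gap: 13.7
finger_force: 0.0
clock: 28.05
eef_pos: [655.3, -322.0, 68.0]
eef_rot: [-3.135, -0.004, 1.578]
wrist_force: [0.3, 0.1, 0.3]
finger_gap: 0.5
finger_force: 0.0
to (656, -275, 71) shift [47.   1.1 -2.8] rz 0.007 dist 47.0
```

In the tool's units: 40 mm is 2, 44 mm is 2.2.

```bash
echo '[{"d": [0.6,0,-0.15]},{"d": [1.2,0,-0.15]},{"d": [1.7,0,-0.15]},{"d": [2,0,-0.15]},{"d": [2.2,0,-0.15]}]' > m.json && python3 -m creep m.json; echo '[{"d": [0.1,0,0]},{"d": [0.2,0,0]},{"d": [0.35,0,0]},{"d": [0.6,0,0]},{"d": [0.9,0,0]}]' > m.json && python3 -m creep m.json; echo '[{"d": [0.4,0,0]},{"d": [0.85,0,0]},{"d": [1.3,0,0]},{"d": [1.75,0,0]},{"d": [2.2,0,0]}]' > m.json && python3 -m creep m.json; echo '[{"d": [0.45,0,0]},{"d": [0.9,0,0]},{"d": [1.35,0,0]},{"d": [1.8,0,0]},{"d": [2.25,0,0]}]' > m.json && python3 -m creep m.json; echo '[{"d": [0.45,0,0]},{"d": [0.9,0,0]},{"d": [1.35,0,0]},{"d": [1.8,0,0]},{"d": [2.25,0,0]}]' > m.json && python3 -m creep m.json
```

```text
clock: 28.55
eef_pos: [656.7, -279.8, 76.3]
eef_rot: [3.141, 0.0, 1.577]
wrist_force: [0.0, 0.3, -0.0]
finger_gap: 0.3
finger_force: 0.0
clock: 29.05
eef_pos: [656.2, -262.7, 75.4]
eef_rot: [-3.142, 0.0, 1.576]
wrist_force: [-0.1, -1.6, 0.6]
finger_gap: 0.6
finger_force: 1.0
clock: 29.55
eef_pos: [656.0, -217.7, 75.4]
eef_rot: [-3.142, -0.0, 1.577]
wrist_force: [-1.1, -1.6, 0.7]
finger_gap: 0.5
finger_force: 0.8
clock: 30.05
eef_pos: [655.8, -172.9, 75.4]
eef_rot: [3.142, 0.0, 1.577]
wrist_force: [0.0, -1.9, -1.1]
finger_gap: 0.3
finger_force: 0.7
clock: 30.55
eef_pos: [655.5, -127.9, 75.4]
eef_rot: [-3.142, -0.0, 1.577]
wrist_force: [0.2, -1.1, -0.7]
finger_gap: 0.6
finger_force: 0.7
```

```bash
for i in 1; do echo '[{"d": [0.45,0,0]},{"d": [0.9,0,0]},{"d": [1.35,0,0]},{"d": [1.8,0,0]},{"d": [2.25,0,0]}]' > m.json && python3 -m creep m.json; done; echo '[{"d": [0.45,0,0]},{"d": [0.9,0,0]},{"d": [1.35,0,0]},{"d": [1.8,0,0]},{"d": [2.25,0,0]}]' > m.json && python3 -m creep m.json;  echo '[{"d": [0.45,0,0]},{"d": [0.9,0,0]},{"d": [1.35,0,0]},{"d": [1.8,0,0]},{"d": [2.25,0,0]}]' > m.json && python3 -m creep m.json; echo '[{"d": [0.45,0,0]},{"d": [0.85,0,0]},{"d": [1.2,0,0]},{"d": [1.5,0,0]},{"d": [1.75,0,0]}]' > m.json && python3 -m creep m.json; echo '[{"d": [0.2,0,0]},{"d": [0.4,0,0]},{"d": [0.6,0,0]},{"d": [0.75,0,0]},{"d": [0.9,0,0]}]' > m.json && python3 -m creep m.json
```

```text
clock: 31.05
eef_pos: [655.2, -82.9, 75.5]
eef_rot: [3.142, -0.0, 1.577]
wrist_force: [-0.8, -0.7, -0.6]
finger_gap: 0.1
finger_force: 0.7
clock: 31.55
eef_pos: [654.9, -37.9, 75.5]
eef_rot: [-3.142, -0.0, 1.577]
wrist_force: [-0.0, -0.7, -0.1]
finger_gap: 0.5
finger_force: 0.7
clock: 32.05
eef_pos: [654.6, 7.0, 75.4]
eef_rot: [-3.141, 0.0, 1.577]
wrist_force: [-2.3, -3.0, -1.2]
finger_gap: 0.9
finger_force: 1.3
clock: 32.55
eef_pos: [654.5, 41.9, 75.4]
eef_rot: [-3.142, -0.0, 1.577]
wrist_force: [-0.7, -2.4, 0.2]
finger_gap: 0.2
finger_force: 0.9
clock: 33.05
eef_pos: [654.4, 59.5, 75.4]
eef_rot: [-3.142, 0.0, 1.577]
wrist_force: [-0.8, -2.6, -0.2]
finger_gap: 0.5
finger_force: 1.1
```

```bash
echo '[{"d": [0.1,0,0]},{"d": [0.2,0,0]},{"d": [0.3,0,0]},{"d": [0.4,0,0]},{"d": [0.5,0,0]}]' > m.json && python3 -m creep m.json; echo '[{"d": [0.05,0,0]},{"d": [0.1,0,0]},{"d": [0.15,0,0]},{"d": [0.2,0,0]},{"d": [0.25,0,0]}]' > m.json && python3 -m creep m.json
```

```text
clock: 33.55
eef_pos: [654.3, 69.5, 75.4]
eef_rot: [3.142, -0.0, 1.577]
wrist_force: [-1.4, -1.5, -0.3]
finger_gap: 0.7
finger_force: 1.0
clock: 34.05
eef_pos: [654.3, 74.4, 75.5]
eef_rot: [-3.142, 0.0, 1.577]
wrist_force: [-2.2, -5.8, -0.0]
finger_gap: 0.6
finger_force: 3.0
```

In the tool's units: 3 mm is 0.15, 2 mm is 0.1.

```bash
echo '[{"d": [0.05,0,0]},{"d": [0.1,0,0]},{"d": [0.1,0,0]},{"d": [0.15,0,0]},{"d": [0.15,0,0]}]' > m.json && python3 -m creep m.json
```

```text
clock: 34.55
eef_pos: [654.0, 74.6, 75.5]
eef_rot: [-3.14, 0.004, 1.576]
wrist_force: [-4.5, -18.1, 2.6]
finger_gap: 0.4
finger_force: 9.1
```

Home: resistance rose to 18 N at y≈74.6. Ease back, rise, look.

```bash
echo '[{"d": [-0.15,0,0]},{"d": [-0.4,0,0]},{"d": [-1.25,0,0]},{"d": [-2.5,0,0]},{"d": [-3.75,0,0]}]' > m.json && python3 -m creep m.json; echo '[{"d": [0,0,-2]},{"d": [0,0,-4]},{"d": [0,0,-6]},{"d": [0,0,-6.5]}]' > m.json && python3 -m creep m.json 50
python3 - <<'E'
from h import *
im,d,s=shot("wrist","w12"); P=wdepth(s["eef_pos"],s["eef_rot"],d); X,Y,Z=P[...,0],P[...,1],P[...,2]; print(s["eef_pos"])
cv2.imwrite("pics/w12.png",im[:,:,::-1])
q=P[(d>0)&(abs(X-655)<80)&(Y>60)&(Y<255)&(Z>100)&(Z<109)&(cv2.cvtColor(im,cv2.COLOR_RGB2HSV)[...,1]>90)]; print("rim",np.percentile(q,[1,99],axis=0).round(1))
to(568,-51,200,1.571)
E
```

```text
clock: 35.05
eef_pos: [654.7, 1.0, 75.5]
eef_rot: [3.141, -0.0, 1.577]
wrist_force: [-0.4, -0.2, -0.4]
finger_gap: 0.8
finger_force: 0.0
clock: 35.45
eef_pos: [656.0, 1.4, 210.7]
eef_rot: [3.134, 0.0, 1.576]
wrist_force: [0.2, -0.2, 0.0]
finger_gap: 29.0
finger_force: 0.0
[656.03169019   1.39805836 210.74349311]
rim [[587.8  82.7 100.2]
 [716.  192.  105.1]]
to (568, -51, 200) shift [-52.  -88.2   9.3] rz 0.005 dist 103.0
```

View pics/w12.png

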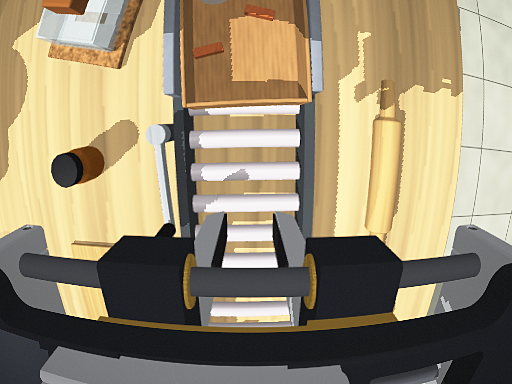

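Carton is in the bay (back rim at (245,103), y≈83 mm) with both bars; the gate arm still lies open from (158,133) to its grip at (165,235). Now gripping it.

```bash
echo '[{"d": [-1,-1.75,0]},{"d": [-2,-3.5,0]},{"d": [-2.6,-4.4,0.5]},{"d": [-2.6,-4.4,1]},{"d": [-2.6,-4.4,1]}]' > m.json && python3 -m creep m.json 60
python3 - <<'E'
from h import *
im,d,s=shot("wrist","w13"); P=wdepth(s["eef_pos"],s["eef_rot"],d); X,Y,Z=P[...,0],P[...,1],P[...,2]; q=P[(d>0)&(Z>147)&(Z<157)&(np.hypot(X-568,Y+51)<30)]; print(s["eef_pos"],q.mean(0).round(1),len(q)) if len(q) else print(0)
to(568,-51,114,1.571)
E
```

```text
clock: 36.0
eef_pos: [566.4, -50.4, 183.3]
eef_rot: [-3.139, -0.001, 1.576]
wrist_force: [0.5, 0.5, 0.3]
finger_gap: 59.6
finger_force: 0.0
[566.40081035 -50.38985509 183.32443515] [567.1 -48.9 149.5] 329
to (568, -51, 114) shift [-0.9  1.1 70.2] rz 0.006 dist 70.0
```

In the tool's units: 70 mm is 3.5, 65 mm is 3.25.

```bash
echo '[{"d": [0,0.05,1]},{"d": [0,0.05,2]},{"d": [0,0.05,2.75]},{"d": [0,0.05,3.25]},{"d": [0,0.05,3.5]}]' > m.json && python3 -m creep m.json;echo '[{},{},{},{},{}]' > m.json && python3 -m creep m.json 8 20; echo '[{},{}]' > m.json && python3 -m creep m.json
```

```text
clock: 36.55
eef_pos: [568.2, -49.8, 114.5]
eef_rot: [-3.14, -0.0, 1.577]
wrist_force: [0.4, -0.5, -0.1]
finger_gap: 60.1
finger_force: 0.0
clock: 37.05
eef_pos: [568.2, -50.2, 115.8]
eef_rot: [3.141, 0.0, 1.577]
wrist_force: [0.6, 1.9, -0.0]
finger_gap: 23.5
finger_force: 0.0
clock: 37.25
eef_pos: [568.1, -50.2, 115.6]
eef_rot: [3.141, 0.0, 1.577]
wrist_force: [-1.0, 0.8, 0.5]
finger_gap: 15.6
finger_force: 20.0
```

```bash
echo '[{"d": [0.1,0.75,0]},{"d": [0.3,1.55,0]},{"d": [0.65,2.25,0]},{"d": [1.1,2.9,0]},{"d": [1.6,3.5,0]}]' > m.json && python3 -m creep m.json; echo '[{},{}]' > m.json && python3 -m creep m.json
```

```text
clock: 37.75
eef_pos: [638.2, -17.6, 115.7]
eef_rot: [-3.141, 0.0, 1.577]
wrist_force: [-6.8, 3.4, 5.5]
finger_gap: 15.7
finger_force: 20.0
clock: 37.95
eef_pos: [638.0, -17.8, 115.7]
eef_rot: [3.141, -0.0, 1.577]
wrist_force: [1.8, 0.3, 3.4]
finger_gap: 15.6
finger_force: 20.0
```

In the tool's units: 55 mm is 2.75, 40 mm is 2.

```bash
echo '[{"d": [0.6,0.5,0]},{"d": [1.3,0.9,0]},{"d": [2,1.2,0]},{"d": [2.75,1.4,0]},{"d": [3.4,1.45,0]}]' > m.json && python3 -m creep m.json; echo '[{"d": [0.05,0,0]},{"d": [0.1,0,0]},{"d": [0.15,0,0]},{"d": [0.2,0,0]},{"d": [0.25,0,0]}]' > m.json && python3 -m creep m.json
```

```text
clock: 38.45
eef_pos: [663.9, 50.6, 115.3]
eef_rot: [-3.134, 0.002, 1.577]
wrist_force: [-30.8, -14.3, 14.0]
finger_gap: 15.7
finger_force: 20.0
clock: 38.95
eef_pos: [663.8, 52.9, 115.2]
eef_rot: [-3.134, 0.004, 1.576]
wrist_force: [-24.7, -22.1, 11.6]
finger_gap: 15.5
finger_force: 20.0
```

In the tool's units: -5 mm is -0.25, -3 mm is -0.15.

```bash
echo '[{"d": [0,-0.15,0]},{"d": [0,-0.25,0]},{"d": [0,-0.25,0]}]' > m.json && python3 -m creep m.json; echo '[{},{},{},{},{"d": [0,0,-0.25]}]' > m.json && python3 -m creep m.json 50; echo '[{"d": [0,0,-2]},{"d": [0,0,-4.25]},{"d": [-1.75,0,-5.5]},{"d": [-4,0,-5.5]},{"d": [-4,0,-5.5]}]' > m.json && python3 -m creep m.json
python3 - <<'E'
from h import *
im,d,s=shot("wrist","w14"); P=wdepth(s["eef_pos"],s["eef_rot"],d); X,Y,Z=P[...,0],P[...,1],P[...,2]; q=P[(d>0)&(Z>147)&(Z<157)&(np.hypot(X-664,Y-53)<30)]; print(s["eef_pos"],"grip",q.mean(0).round(1),len(q))
q=P[(d>0)&(Z>81)&(Z<90)&(X>575)&(X<650)&(abs(Y-53)<25)]; print("arm fit slope",np.polyfit(q[:,0],q[:,1],1).round(3),len(q))
hs=cv2.cvtColor(im,cv2.COLOR_RGB2HSV); q=P[(d>0)&(abs(X-655)<50)&(Y>70)&(Y<120)&(Z>100)&(Z<109)]; print("rim back",np.percentile(q,[1,99],axis=0).round(1),np.polyfit(q[:,0],q[:,1],1).round(3))
q=P[(d>0)&(Z>98)&(Z<108)&(X>595)&(X<715)&(Y>255)&(Y<300)]; print("stop",np.percentile(q,[2,98],axis=0).round(1) if len(q) else 0)
im2,_,_=shot("scene","s14"); im3,_,_=shot("side","d14")
cv2.imwrite("pics/m14.png",np.vstack([np.hstack([cv2.resize(im[:260,100:400,::-1],(400,300)),cv2.resize(im2[110:215,290:430,::-1],(400,300))]),np.hstack([cv2.resize(im3[115:250,230:410,::-1],(400,300)),cv2.resize(im2[:,:,::-1],(400,300))])]))
E
```

```text
clock: 39.25
eef_pos: [663.5, 53.1, 115.4]
eef_rot: [3.135, 0.003, 1.575]
wrist_force: [20.5, -13.8, -7.6]
finger_gap: 15.4
finger_force: 20.0
clock: 39.75
eef_pos: [661.0, 55.6, 120.0]
eef_rot: [-3.14, -0.0, 1.577]
wrist_force: [0.2, -0.7, 0.1]
finger_gap: 49.3
finger_force: 0.0
clock: 40.25
eef_pos: [661.9, -29.0, 231.6]
eef_rot: [3.14, 0.001, 1.573]
wrist_force: [-0.8, 0.3, -1.0]
finger_gap: 50.4
finger_force: 0.0
[661.9031553  -28.97311032 231.63571091] grip [664.1  57.3 149.5] 244
arm fit slope [1.900e-02 4.483e+01] 487
rim back [[606.4  82.9 100.5]
 [703.9  90.7 105.1]] [4.7000e-02 5.5702e+01]
stop 0
```

View pics/m14.png

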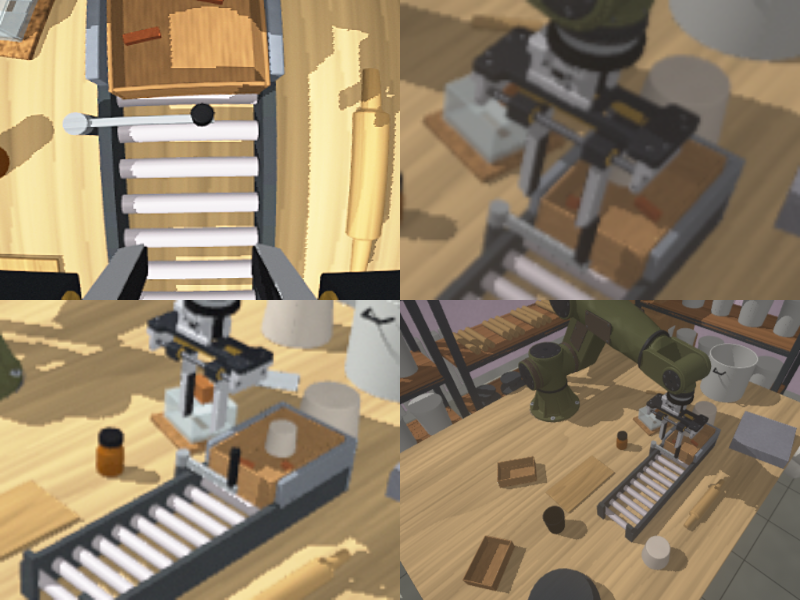

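Gate lies straight across behind the carton (grip (202,114)), mould upright and bars in the bay carton, box on pad, bystanders in place. One last overhead check of the seating against the end stop.

In the tool's units: 160 mm is 8, 140 mm is 7.

```bash
echo '[{"d": [1.75,0,-1]},{"d": [3.5,0,-2]},{"d": [5.25,0,-2.5]},{"d": [7,0,-2.5]},{"d": [8,0,-2.5]}]' > m.json && python3 -m creep m.json; echo '[{},{}]' > m.json && python3 -m creep m.json
python3 - <<'E'
from h import *
im,d,s=shot("wrist","w15"); P=wdepth(s["eef_pos"],s["eef_rot"],d); X,Y,Z=P[...,0],P[...,1],P[...,2]
cv2.imwrite("pics/w15.png",cv2.resize(im[60:300,110:400,::-1],(725,600)))
for x in(605,655,700):
    m=(d>0)&(abs(X-x)<6); 
    for lab,lo,hi,z0,z1 in(("front",235,300,97,109),("back",70,110,98,109)):
        y=Y[m&(Y>lo)&(Y<hi)&(Z>z0)&(Z<z1)]; print(x,lab,np.percentile(y,[2,25,50,75,98]).round(1) if len(y) else 0,len(y))
E
```

```text
clock: 40.9
eef_pos: [660.3, 139.2, 280.4]
eef_rot: [-3.141, -0.0, 1.58]
wrist_force: [-0.2, -0.9, -0.0]
finger_gap: 49.9
finger_force: 0.0
clock: 41.1
eef_pos: [660.8, 135.5, 279.9]
eef_rot: [-3.141, 0.0, 1.578]
wrist_force: [-0.4, -0.1, -0.1]
finger_gap: 49.8
finger_force: 0.0
605 front [268.8 271.5 278.  281.9 285.9] 130
605 back [86.5 86.5 86.5 86.5 86.5] 1
655 front [270.4 274.1 279.2 283.3 287.3] 151
655 back [85.1 86.2 87.7 88.1 88.8] 42
700 front [242.7 273.5 278.2 283.1 288. ] 159
700 back [86.4 87.9 89.2 90.2 90.7] 38
```

View pics/w15.png

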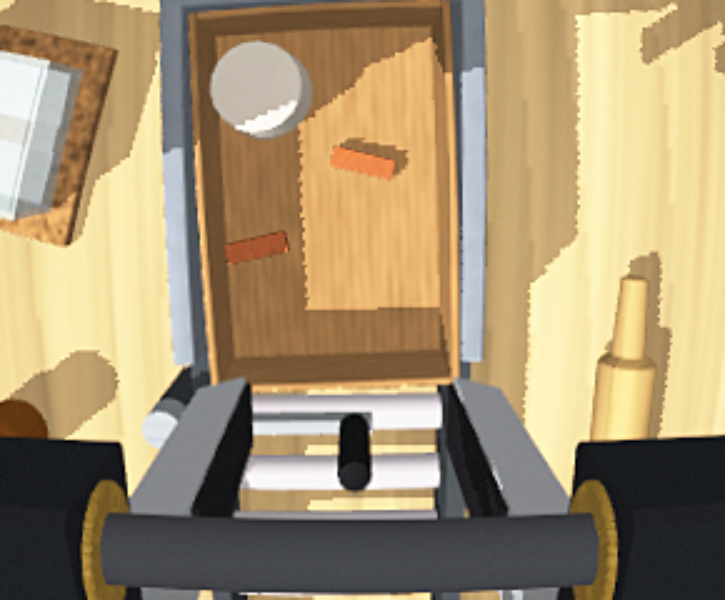

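The final view shows the carton against the end stop, with the mould upright at (260,88), bars at (362,162) and (257,247), and the gate closed behind it with its grip at (355,450). The robot is touching nothing.

```bash
python3 -c "
from cell import manip
print(manip.sign_off())"
```

```text
the job is handed in; nothing more can be done
None
```

I handed the job in at about 41 s: the one mould and both bars are in the carton, which is in the bay against the end stop (perhaps 0.02 rad off square), with the gate closed and the empty box on the middle of its pad; the jar, cup, spatula and large form were not touched.

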